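# Clear the chips and open the degreaser

## Robot

A 6-joint arm with a two-finger parallel gripper is mounted at the origin on the work surface. World frame = base frame: x ahead of the robot, y to its left, z up, the work surface at z = 0. Lengths are in m, angles in rad, forces in N, time in s.
With the tool pointing down it reaches from about 0.35 to 0.975 m from the base axis. Payload 4.9 kg.
Tool frame: the origin (TCP) lies at the very end of the fingers, on their centre line; the grasp point (between the pads) lies 19 mm behind it; x points along the fingers, z is the direction in which the jaws open and shut, and the axes are right-handed (so a half turn about x gives the same grasp; the last joint's range is limited). The gripper opens to 85 mm and grips with 20 to 120 N. Pads are 22 mm wide; open, the fingers measure 114 mm over their backs; the gripper's body (76 mm by 85 mm) begins 54 mm behind the grasp point. The pads swing forward as they close: fully open they stand 13 mm farther back than shut.
Start: joints at [-1.332, 0.053, 1.613, -0, 1.476, -0.119], TCP at [0.219, -0.585, 0.231] pointing down, gripper open.
Joint ranges: [-3.01, 3.01], [-1.01, 2.22], [0.06, 2.58], [-1.02, 4.17], [0.09, 2.62], [-3.14, 3.14]. Speed limits (rad/s): [2.57, 2.57, 3.14, 3.14, 3.14, 3.14].

## Interface

Orientations are given as a unit quaternion [w, x, y, z].
In Python, from plant import manip, vision, job gives the robot as it stands.
- The arm moves only by the tool servo_tool, never from a script. Its arguments are lists of equal length, an entry for each row: "twist": the turn, a rotation vector about the world's x, y, z in rad, a list of three; "xyz": the shift along the world's x, y, z in cm, a list of three; "fingers": the opening, from 0 (shut) to 1 (fully open). In form: {"twist": [[wx, wy, wz], ...], "xyz": [[x, y, z], ...], "fingers": [fingers, ...]}. A call has 1 to 8 rows; each row shifts and turns the commanded pose from where the row before left it; what a row does not reach is not made up. A row lasts 1/8 s, in which the tool goes at most 62.5 mm and 10.7 degrees, less where a joint would pass 70% of its speed; a pose out of reach is approached as far as the arm can. A call with a gripper value outside its range is refused whole. The fingers move at their own pace and stop on an object; the grip force is fixed at half the most. Time passes only in rows, so rows that do not move let the fingers close. It gives the time, the measured TCP pose, the force and the opening at its end, in the units of the state.
- manip.state(): the state, without advancing time (a new reading comes with each control period).
- vision.grab_frame(name): name is "scene" or "top" or "wrist"; returns the picture (480x640x3 uint8, red, green, blue); there is no depth.
- vision.get_calibration(name): a dict with "camera_matrix" (3x3 intrinsics, pixels), "origin" and "orientation" of the camera in the world; the wrist camera has in their place "mount" (4x4, takes a point from camera to tool coordinates, whose origin is the TCP and whose axes are the tool frame's). Camera axes: x right, y up, looking along -z (the intrinsics and any distortion apply to the point x, -y, -z); pixel columns grow to the right and rows downward; lengths in m; the calibration is good to about 2 mm. A picture is of the moment at which its call begins: read the wrist's pose just before it. get_calibration takes no time and is no camera call.
- job.job_done(): hands the job in, once; it reports no verdict.
Trained networks look in the newest picture that a camera, given by its name, has taken for a name from the list of things; names that differ only in an ending like _2 or _b are one class to them, and where a whole thing is asked for, a point or a joint stands for the part that bears it (a point fixed in the world has none). Each returns a list of dicts, best first, with "score" (0 to 1); they miss things now and then, are a little off and sometimes report something else, mostly with a low value. They report only what shows in the picture. A call takes as long as a camera call. They do not tell look-alikes from the thing itself.
- vision.spot_in(camera, label): "extent" ([centre column, centre row, width, height] in pixels, round what is visible of it).
The state is a dict: "time": time; "joint_pos": joint angles; "joint_vel": joint speeds; "joint_efforts": joint torques, N m; "tool_pos": TCP position; "tool_rot": TCP orientation; "contact_force": force on the tool from outside, world axes, zero at the start; "ft_torque": the same for the moment, N m; "gripper_width": opening from 0.0 (shut) to 1.0 (fully open).
Only numpy, scipy, OpenCV 4.12 (cv2) and the standard library are available. Lean on these libraries where they do the work, as an engineer would, in place of code of your own. Each camera call takes 0.05 s, during which the arm holds its last target.

## Task

Get ready to degrease the steel plate: with the orange-handled scraper block, wipe all four loose chips off the plate into its grey trough (do not touch the chips with the gripper), then stand the scraper back on the bench, clear of the plate. Next open the white bottle: press its red safety cap all the way down, twist it anticlockwise while pressed until it comes free, and lift it about 8 cm straight up. Finish still holding the cap upright there in the gripper, above its bottle; leave the jar, the tape dispenser and the tools alone.

Things in the scene. Friction and masses are not known exactly. Their poses are not given: they have to be found in the camera images.
- station: steel plate plus grey trough, one fixed unit, trough end away from the robot (yaw within 0.3 rad). Origin on the bench. Along its own x (the wiping direction) the plate spans -95 to +80 mm, 120 mm wide in y, top 30 mm above the bench, no rim; a chip pushed past x = 80 drops into the open trough (x 80 to 155, 122 mm wide inside, floor 4 mm up)
- plate_edge (a point): middle of the plate's edge over the trough, at the plate's top surface (station x = 80, z = 30 mm). The trough's other three sides are walls 45 mm high, that is 15 mm above the plate's top
- chip1: loose bent copper chip, about 24 x 12 x 9 mm high, 12 g, lying on the plate; origin at the middle of its underside
- chip2: loose bent copper chip, about 24 x 12 x 9 mm high, 12 g, lying on the plate; origin at the middle of its underside
- chip3: loose bent copper chip, about 24 x 12 x 9 mm high, 12 g, lying on the plate; origin at the middle of its underside
- chip4: loose bent copper chip, about 24 x 12 x 9 mm high, 12 g, lying on the plate; origin at the middle of its underside
- scraper: scraper block, 180 g, standing on the bench: black rubber blade 26 (x) x 100 (y) x 22 mm high, on it an orange upright grip 26 (x) x 60 mm (y), up to 70 mm above the blade's underside. Gripped from above across its 26 mm thickness; wipes along its x, either face. Blade and grip are flush in x. Origin: middle of the blade's underside, z up
- bottle: white plastic bottle with blue band, 76 mm across, held in a steel holder bolted to the bench (it neither moves nor turns; base plate 120 x 120 mm). Origin on the bench on the bottle's axis, z up
- mouth (a point): middle of the top of the bottle's neck, 134.5 mm above the bench
- cap: red push-and-turn cap, loose, 45 g: skirt 57 mm across, 30 mm high, whose top is a flat ledge; on it a round ribbed grip 40 mm across, 27 mm high (57 mm in all). Origin: middle of the skirt's underside, z up; locked it is 122.5 mm above the bench (ledge 152.5, top 179.5). Pressing it down 8.5 mm to its hard bottom takes about 10 N against a spring of about 5 N
- cap_mark (a point): white mark on the cap's ledge, 26 mm from its axis along the cap's x; locked, it lies along the bottle's x. Only while the cap is at least 7 mm down can it turn, anticlockwise seen from above; 50 to 95 degrees from locked it is free to lift (72 is best, solid stop at 95) and the spring raises it some 3 mm over its locked height
- jar: small empty glass jar, 60 mm across, 80 mm high, origin at its underside; to be left alone
- tape: yellow tape dispenser, 140 x 50 x 80 mm, origin at its underside; to be left alone
- screwdriver: steel screwdriver lying on the bench, about 200 mm long; to be left alone
- spanner: adjustable spanner lying on the bench, 220 mm long; to be left alone
Things that resemble listed ones, but are neither listed nor needed, are in the scene too. There is more than one size of the cap; the one meant has the size given above. Several things look just like the scraper: the one meant starts nearest to the robot's base.

How it is judged:
On the way, in this order (a step that is already met when the one before it is completed fails the run):
1. all four chips lie in the trough (x of chip1 in the frame of station between 0.08 and 0.157 m and y of chip1 in the frame of station between -0.064 and 0.064 m and z of each of chip1, chip2, chip3, chip4 in the frame of station below 0.028 m and x of chip2 in the frame of station between 0.08 and 0.157 m and y of chip2 in the frame of station between -0.064 and 0.064 m and x of chip3 in the frame of station between 0.08 and 0.157 m and y of chip3 in the frame of station between -0.064 and 0.064 m and x of chip4 in the frame of station between 0.08 and 0.157 m and y of chip4 in the frame of station between -0.064 and 0.064 m), for 0.2 s.
2. the scraper stands on the bench, let go (height (world z) of scraper below 0.005 m and angle between scraper's own z axis and vertical below 0.1 rad and linear speed of scraper below 0.02 m/s and contact force between each of the fingers, station and scraper below 0.1 N), for 0.2 s.
3. the cap is pressed down on the bottle (z of cap in the frame of bottle below 0.1175 m and horizontal distance between cap and mouth below 0.01 m), for 0.05 s.
4. the cap is twisted round on the neck (x of cap_mark in the frame of bottle below 0.018 m and y of cap_mark in the frame of bottle above 0.01 m), for 0.02 s.
At the end, for the whole second after the job is handed in: Chips all in the trough; scraper upright on the bench (within 5 mm, tilt < 0.1 rad), still, let go, off the station; cap held still by the fingers alone, tilt < 0.35 rad, underside 50 to 200 mm above its locked height, axis within 40 mm of the bottle's, not touching the bottle (all of step 1 and all of step 2 and z of cap in the frame of bottle between 0.1725 and 0.3225 m and horizontal distance between cap and mouth below 0.04 m and angle between cap's own z axis and vertical below 0.35 rad and contact force between the fingers and cap above 1 N and contact force between cap and bottle below 0.1 N and contact force between cap and scraper below 0.1 N and linear speed of cap below 0.03 m/s); the arm keeps its last pose, push and grip.
It fails at once if the gripper or arm touches a chip (contact force between any of the fingers, the arm and chip1 above 0.3 N or contact force between any of the fingers, the arm and chip2 above 0.3 N or contact force between any of the fingers, the arm and chip3 above 0.3 N or contact force between any of the fingers, the arm and chip4 above 0.3 N).
It fails at once if the jar, tape dispenser, screwdriver or spanner is moved by more than 30 mm or the jar tipped (distance of any of jar, screwdriver, spanner, tape from where it was at the start of the episode above 0.03 m or angle between jar's own z axis and vertical above 0.3 rad).
It also fails if it takes over 61 s, if anything falls off the work surface, if the arm or the gripper's body presses on something with over 40 N, if the wrist force passes 120 N, or if a joint passes its speed limit or range.

## Working session

There is one attempt and no reset: what is moved stays moved. The work goes in short steps, Python scripts to look and compute and a tool call to move; the robot and the scene stay as the last step left them, time stands still between calls to the robot, and variables do not carry over. Pictures are saved under pics/ and viewed, and the job is handed in when it is done.

Besides the shell and the picture viewer there is one more tool, called after "Request:" as name(argument=value, ...), one argument or row to a line, values as JSON. servo_tool: Moves the arm, as the interface text tells. Its arguments: {"type":"object","properties":{"twist":{"type":"array","items":{"type":"array","items":{"type":"number"}}},"xyz":{"type":"array","items":{"type":"array","items":{"type":"number"}}},"fingers":{"type":"array","items":{"type":"number"}}},"required":["twist","xyz","fingers"]}

```bash
ls; mkdir -p pics; python3 - <<'E'
from plant import manip, vision, job
import cv2
for n in ["scene","top"]:
    im=vision.grab_frame(n); cv2.imwrite(f"pics/{n}0.png",im[:,:,::-1])
for n in ["scene","top","wrist"]:
    print(n,vision.get_calibration(n))
print(manip.state())
E
```

```text
pics
scene {'camera_matrix': array([[580.60922664,   0.        , 322.77066535],
       [  0.        , 580.60922664, 225.85818786],
       [  0.        ,   0.        ,   1.        ]]), 'origin': array([1.13677023, 1.02168631, 0.88876786]), 'orientation': array([0.21877074, 0.11348995, 0.45707273, 0.85460161])}
top {'camera_matrix': array([[569.2562298 ,   0.        , 319.89398683],
       [  0.        , 569.2562298 , 240.81563823],
       [  0.        ,   0.        ,   1.        ]]), 'origin': array([ 0.24111203, -0.0019462 ,  1.65514921]), 'orientation': array([ 0.70818037,  0.07125268, -0.07264605, -0.69866026])}
wrist {'camera_matrix': array([[341.54431817,   0.        , 321.23887481],
       [  0.        , 341.54431817, 235.91064139],
       [  0.        ,   0.        ,   1.        ]]), 'mount': array([[-1.48101624e-03,  3.04719520e-01, -9.52440980e-01,
        -1.41311640e-01],
       [ 1.10055088e-03,  9.52441944e-01,  3.04718118e-01,
         7.80465192e-02],
       [ 9.99998298e-01, -5.96917278e-04, -1.74594133e-03,
        -1.94343915e-04],
       [ 0.00000000e+00,  0.00000000e+00,  0.00000000e+00,
         1.00000000e+00]])}
{'time': 0.1, 'joint_pos': array([-1.33199218e+00,  5.33212659e-02,  1.61416635e+00,  2.97637546e-05,
        1.47602051e+00, -1.19033684e-01]), 'joint_vel': array([-3.84427638e-04, -4.55793423e-04, -1.95216344e-03, -9.17761699e-04,
       -1.20320832e-04,  5.47483662e-05]), 'joint_efforts': array([ 1.30664233e-03, -3.94903672e+01, -3.71363461e+01, -4.93066511e-05,
        3.93007620e-03, -1.25719663e-05]), 'tool_pos': array([ 0.21875825, -0.58485427,  0.23016134]), 'tool_rot': array([ 0.5805007 ,  0.40349324,  0.58150014, -0.40257886]), 'contact_force': array([ 0.82800856, -0.31996301,  0.07876472]), 'ft_torque': array([ 0.00992417, -0.00159956,  0.00492837]), 'gripper_width': 1.0023726434494613}
```

View pics/scene0.png

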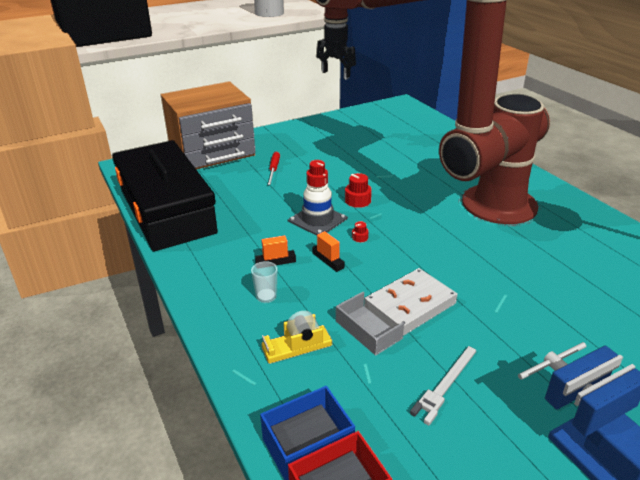

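View pics/top0.png

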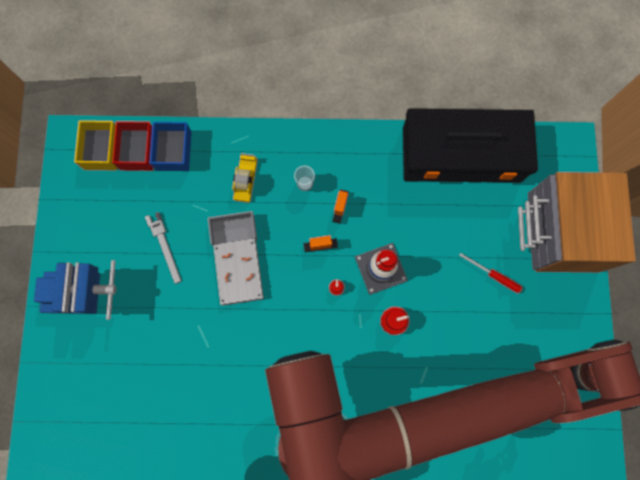

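The top view shows the station at (237,258) with 4 chips. Scraper look-alikes are at (320,243) and (341,205). The red caps are on the bottle at (385,262) and loose at (337,287) and (395,320). The scraper at (320,243) is the one nearest the base, and the cap I want is the one on the bottle.

```bash
cat > h.py <<'E'
from plant import manip, vision, job
import numpy as np, cv2
from scipy.spatial.transform import Rotation as R
def rq(q): return R.from_quat([q[1],q[2],q[3],q[0]])
def cam(n,st=None):
    c=vision.get_calibration(n)
    if n=="wrist":
        st=st or manip.state(); M=np.array(c["mount"]); Rt=rq(st["tool_rot"]).as_matrix()
        return c["camera_matrix"],Rt@M[:3,:3],st["tool_pos"]+Rt@M[:3,3]
    return c["camera_matrix"],rq(c["orientation"]).as_matrix(),c["origin"]
def back(C,px,z):
    K,Rc,o=C; d=Rc@np.array([(px[0]-K[0,2])/K[0,0],-(px[1]-K[1,2])/K[1,1],-1]); return o+d*(z-o[2])/d[2]
def proj(C,P):
    K,Rc,o=C; p=Rc.T@(np.asarray(P)-o); p=np.array([p[0],-p[1],-p[2]]); return np.array([K[0,0]*p[0]/p[2]+K[0,2],K[1,1]*p[1]/p[2]+K[1,2]])
def crop(im,x0,x1,y0,y1,s,f): cv2.imwrite("pics/"+f,cv2.resize(im[y0:y1,x0:x1,::-1],None,fx=s,fy=s,interpolation=cv2.INTER_CUBIC))
E
python3 - <<'E'
from h import *
t=cv2.imread("pics/top0.png")[:,:,::-1]; s=cv2.imread("pics/scene0.png")[:,:,::-1]
crop(t,195,355,190,310,5,"c1.png"); crop(t,320,440,220,340,5,"c2.png"); crop(s,230,390,150,280,5,"c3.png"); 
C=cam("top")
for n,p,z in [("scr1",(320,243),.07),("scr2",(341,205),.07),("bottlecap",(386,260),.18),("base plate",(381,269),.01),("st",(237,271),.03)]: print(n,back(C,p,z).round(3))
print(proj(C,[0,0,0]))
E
```

```text
scr1 [ 0.562 -0.003  0.07 ]
scr2 [ 0.675 -0.062  0.07 ]
bottlecap [ 0.497 -0.177  0.18 ]
base plate [ 0.5   -0.183  0.01 ]
st [0.485 0.235 0.03 ]
[316.04154704 447.62401155]
```

```bash
python3 - <<'E'
from h import *
for n in ["top","scene"]:
    vision.grab_frame(n)
    for l in ["station","scraper","bottle","cap","cap_mark","chip1"]:
        print(n,l,[(round(d["score"],2),np.round(d["extent"],1).tolist()) for d in vision.spot_in(n,l)][:5])
E
```

```text
top station [(0.55, [236.4, 257.4, 49.6, 94.1])]
top scraper [(0.76, [339.6, 206.5, 14.0, 29.8]), (0.58, [319.4, 243.8, 34.0, 18.5])]
top bottle [(0.96, [381.9, 269.6, 46.2, 53.1])]
top cap [(0.96, [385.5, 259.4, 20.3, 23.8]), (0.59, [394.7, 320.6, 29.0, 27.3]), (0.5, [335.4, 286.6, 15.2, 15.5])]
top cap_mark [(0.87, [386.2, 262.9, 19.6, 24.6]), (0.63, [397.1, 320.6, 25.4, 23.7]), (0.52, [337.4, 288.4, 14.4, 13.2])]
top chip1 [(0.26, [387.1, 260.2, 18.8, 25.0])]
scene station [(0.65, [394.2, 309.9, 118.8, 90.4])]
scene scraper [(0.72, [328.7, 251.2, 30.8, 39.0]), (0.6, [272.9, 249.3, 41.1, 30.4]), (0.48, [392.4, 292.8, 12.9, 6.6])]
scene bottle [(0.74, [316.7, 208.6, 53.4, 57.5])]
scene cap [(0.84, [315.6, 171.9, 24.9, 32.9]), (0.73, [357.9, 233.1, 13.1, 22.9]), (0.56, [358.9, 189.2, 26.9, 34.9])]
scene cap_mark [(0.9, [358.1, 191.2, 27.1, 37.7]), (0.58, [318.8, 172.3, 22.1, 32.6]), (0.54, [359.5, 231.4, 17.2, 18.2])]
scene chip1 [(0.44, [393.0, 294.1, 9.2, 3.8])]
```

View pics/c1.png

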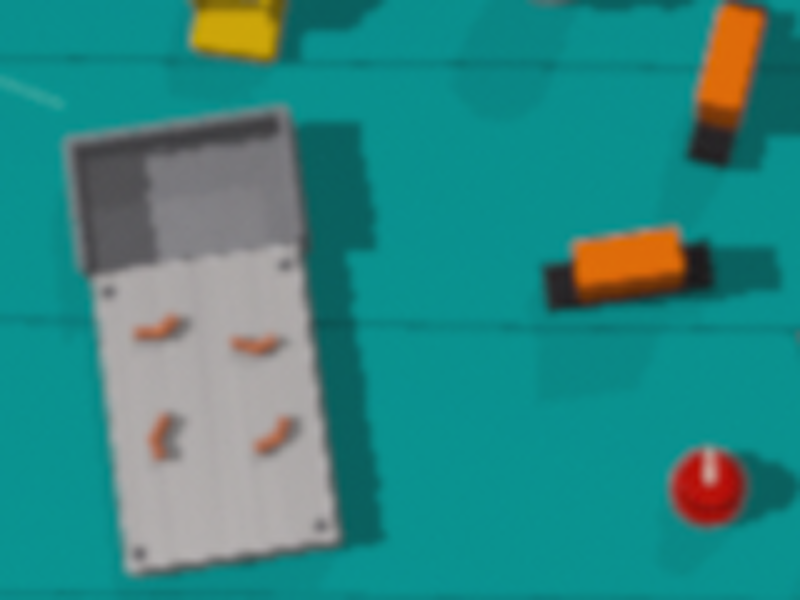

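View pics/c2.png

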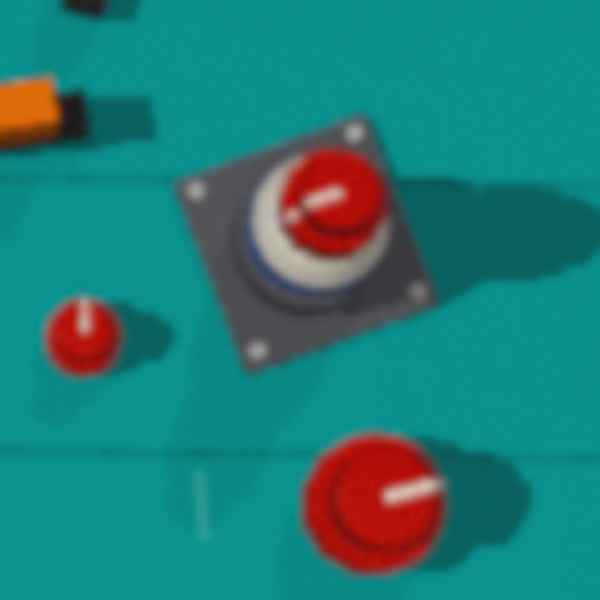

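View pics/c3.png

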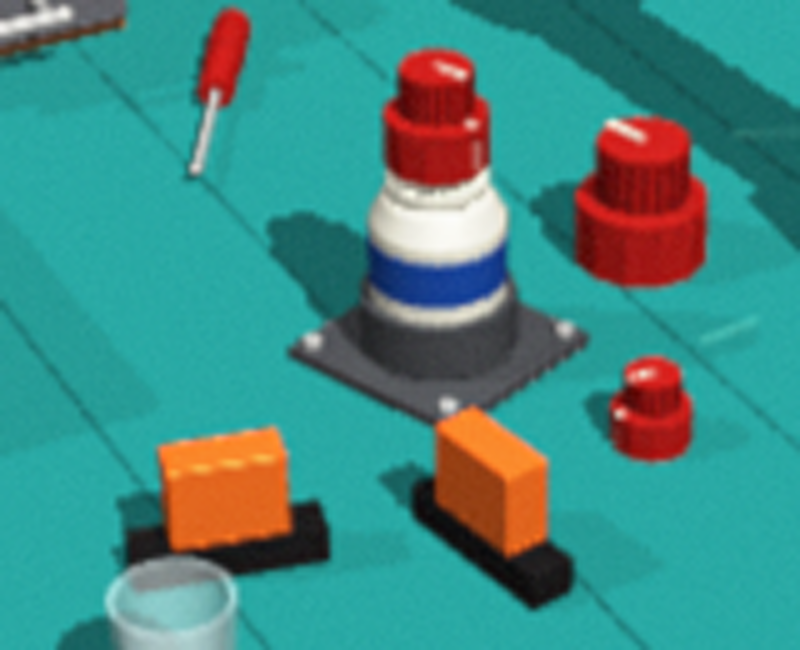

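```bash
python3 - <<'E'
from h import *
st=manip.state(); M=rq(st["tool_rot"]).as_matrix(); print(M.round(3)); print("yaw z",np.degrees(np.arctan2(M[1,2],M[0,2])))
C=cam("top")
u=lambda p:(p[0]/5+195,p[1]/5+190)
P={k:back(C,u(p),.03)[:2] for k,p in dict(nl=(128,574),nr=(342,543),fl=(92,275),fr=(303,247)).items()}
for k in P: print(k,P[k].round(4))
for k,p,z in [("oTL",(571,242),.07),("oTR",(678,228),.07),("oBR",(686,272),.07),("oBL",(579,288),.07)]: print(k,back(C,u(p),z).round(4))
print("yaw st",np.arctan2(*(P['fl']-P['nl'])[::-1]),np.arctan2(*(P['fr']-P['nr'])[::-1]), np.linalg.norm(P['nl']-P['nr']))
u=lambda p:(p[0]/5+320,p[1]/5+220)
print("cap top",back(C,u((343,195)),.1795),"base corners",[back(C,u(p),.008)[:2].round(3) for p in [(175,183),(365,117),(440,302),(247,373)]])
E
```

```text
[[ 0.     0.937  0.35 ]
 [-0.     0.35  -0.937]
 [-1.    -0.     0.   ]]
yaw z -69.5001282225856
nl [0.3871 0.2773]
nr [0.4064 0.1561]
fl [0.5604 0.3067]
fr [0.5787 0.1846]
oTL [0.5754 0.0276 0.07  ]
oTR [ 0.5844 -0.0332  0.07  ]
oBR [ 0.5589 -0.038   0.07  ]
oBL [0.5488 0.0226 0.07  ]
yaw st 0.16782443456511684 0.16382792688399467 0.12275658160539883
cap top [ 0.49984661 -0.18421329  0.1795    ] base corners [array([ 0.536, -0.107]), array([ 0.577, -0.219]), array([ 0.467, -0.261]), array([ 0.424, -0.149])]
```

Request:
servo_tool(
  twist=[
    [0, 0, 0.17],
    [0, 0, 0.17],
    [0, 0, 0.17],
    [0, 0, 0.17],
    [0, 0, 0.17],
    [0, 0, 0.17],
    [0, 0, 0.17],
    [0, 0, 0.17],
  ],
  xyz=[
    [2.9, 4.8, 0.5],
    [2.9, 4.8, 0.5],
    [2.9, 4.8, 0.5],
    [2.9, 4.8, 0.5],
    [2.9, 4.8, 0],
    [2.9, 4.8, 0],
    [2.9, 4.8, 0],
    [2.9, 4.8, 0],
  ],
  fingers=[1, 1, 1, 1, 1, 1, 1, 1],
)

```text
time: 1.8
tool_pos: [0.4516, -0.1998, 0.2517]
tool_rot: [0.705, -0.054, 0.705, 0.054]
contact_force: [0.9, -0.3, 0.2]
gripper_width: 0.999
```

Request:
servo_tool(
  twist=[
    [0, 0, 0],
    [0, 0, 0],
    [0, 0, 0],
    [0, 0, 0],
    [0, 0, 0],
  ],
  xyz=[
    [2.9, 4.8, 0],
    [2.9, 4.8, 0],
    [2.9, 4.8, 0],
    [2.9, 4.8, 0],
    [0, 0, 0],
  ],
  fingers=[1, 1, 1, 1, 1],
)

```text
time: 2.42
tool_pos: [0.5679, -0.0063, 0.2511]
tool_rot: [0.705, -0.053, 0.705, 0.054]
contact_force: [-0.9, 0.0, 0.4]
gripper_width: 1.0
```

```bash
python3 - <<'E'
from h import *
st=manip.state(); im=vision.grab_frame("wrist"); cv2.imwrite("pics/w1.png",im[:,:,::-1])
M=rq(st["tool_rot"]).as_matrix(); print(st["time"],st["tool_pos"],np.arctan2(M[1,2],M[0,2]),M[2,0])
E
```

```text
2.425 [ 0.56785381 -0.00632935  0.25110539] 0.15200778224317488 -0.9999997949025988
```

View pics/w1.png

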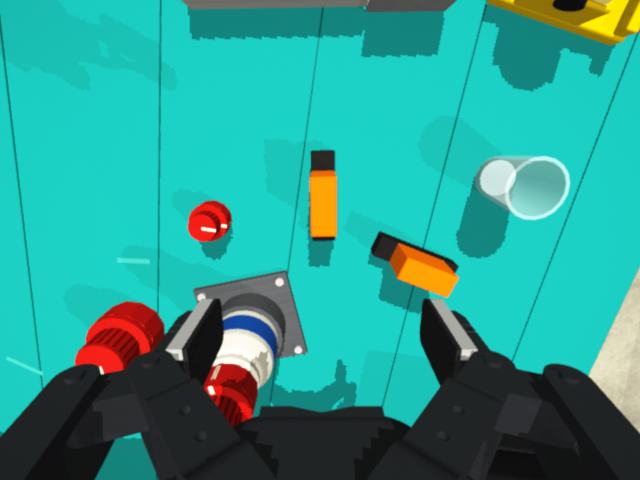

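The wrist view shows the chosen scraper at (323,195), the look-alike at (420,268), and the bottle, cap and jar, all as expected.

```bash
python3 - <<'E'
from h import *
im=cv2.imread("pics/w1.png")[:,:,::-1]; crop(im,290,360,140,250,5,"c4.png")
E
```

```text
(no output)
```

View pics/c4.png

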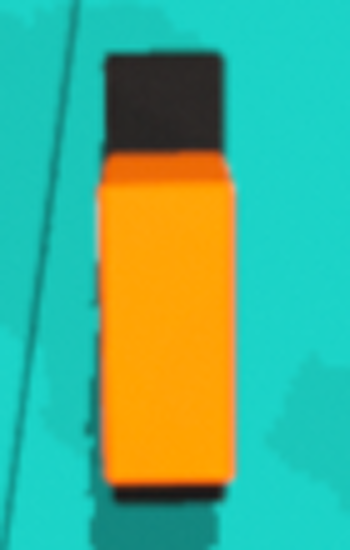

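```bash
python3 - <<'E'
from h import *
C=cam("wrist"); u=lambda p:(p[0]/5+290-.4,p[1]/5+140-.4)
Q=np.array([back(C,u(p),.07)[:2] for p in [(97,184),(233,182),(235,483),(104,483)]]); print(Q.round(4),Q.mean(0))
print(np.linalg.norm(Q[0]-Q[3]),np.linalg.norm(Q[1]-Q[0]))
a=(Q[0]+Q[1])/2-(Q[2]+Q[3])/2; print("long axis yaw-90:",np.arctan2(a[1],a[0])-np.pi/2)
B=np.array([back(C,u(p),.022)[:2] for p in [(104,54),(222,52)]]);m=B.mean(0);y=a/np.linalg.norm(a); print("from blade end",m-0.05*y, B)
E
```

```text
[[ 0.5509  0.0232]
 [ 0.5761  0.0274]
 [ 0.5862 -0.0311]
 [ 0.5605 -0.035 ]] [ 0.56840085 -0.0038843 ]
0.05899320040051181 0.025535619745795338
long axis yaw-90: 0.1674694644542689
from blade end [ 0.56840068 -0.00368566] [[0.54780099 0.04353898]
 [0.57233159 0.04769068]]
```

Request:
servo_tool(
  twist=[
    [0, 0, 0.015],
    [0, 0, 0],
    [0, 0, 0],
    [0, 0, 0],
    [0, 0, 0],
    [0, 0, 0],
  ],
  xyz=[
    [0.05, 0.25, -4],
    [0, 0, -5],
    [0, 0, -5],
    [0, 0, -5],
    [0, 0, -2.9],
    [0, 0, 0],
  ],
  fingers=[1, 1, 1, 1, 1, 1],
)

```text
time: 3.22
tool_pos: [0.5646, -0.0077, 0.0295]
tool_rot: [0.703, -0.056, 0.707, 0.057]
contact_force: [-0.7, 0.2, 0.0]
gripper_width: 0.997
```

Request:
servo_tool(
  twist=[
    [0, 0, 0],
    [0, 0, 0],
    [0, 0, 0],
    [0, 0, 0],
    [0, 0, 0],
    [0, 0, 0],
  ],
  xyz=[
    [0, 0, 0],
    [0, 0, 0],
    [0, 0, 0],
    [0, 0, 0],
    [0, 0, 0],
    [0, 0, 0],
  ],
  fingers=[0, 0, 0, 0, 0, 0],
)

```text
time: 3.98
tool_pos: [0.5684, -0.007, 0.0338]
tool_rot: [0.705, -0.057, 0.704, 0.057]
contact_force: [-0.4, -0.8, 6.1]
gripper_width: 0.294
```

Request:
servo_tool(
  twist=[
    [0, 0, 0],
    [0, 0, 0],
    [0, 0, 0],
    [0, 0, 0],
    [0, 0, 0],
    [0, 0, 0],
    [0, 0, 0],
    [0, 0, 0],
  ],
  xyz=[
    [0, 0, 3],
    [0, 0, 4],
    [-1, 1, 3],
    [-3.5, 5, 0],
    [-3.5, 5, 0],
    [-3.5, 5, 0],
    [-3.5, 6, 0],
    [0, 0, 0],
  ],
  fingers=[0, 0, 0, 0, 0, 0, 0, 0],
)

```text
time: 4.97
tool_pos: [0.4178, 0.2098, 0.131]
tool_rot: [0.704, -0.059, 0.705, 0.06]
contact_force: [-0.7, 0.5, -2.7]
gripper_width: 0.301
```

```bash
python3 - <<'E'
from h import *
st=manip.state(); im=vision.grab_frame("wrist"); cv2.imwrite("pics/w2.png",im[:,:,::-1])
M=rq(st["tool_rot"]).as_matrix(); print(st["time"],st["tool_pos"],np.arctan2(M[1,2],M[0,2]),M[2,0],st["gripper_width"],st["contact_force"])
im=vision.grab_frame("scene"); crop(im,300,500,200,350,4,"s2.png")
E
```

```text
4.975 [0.41778545 0.20975537 0.13102587] 0.16871745613251862 -0.9999969571032292 0.3008309865562015 [-0.71187489  0.48051415 -2.65487341]
```

View pics/w2.png

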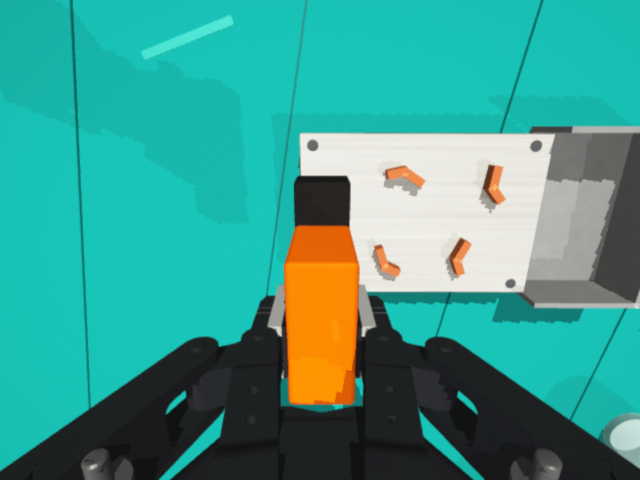

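View pics/s2.png

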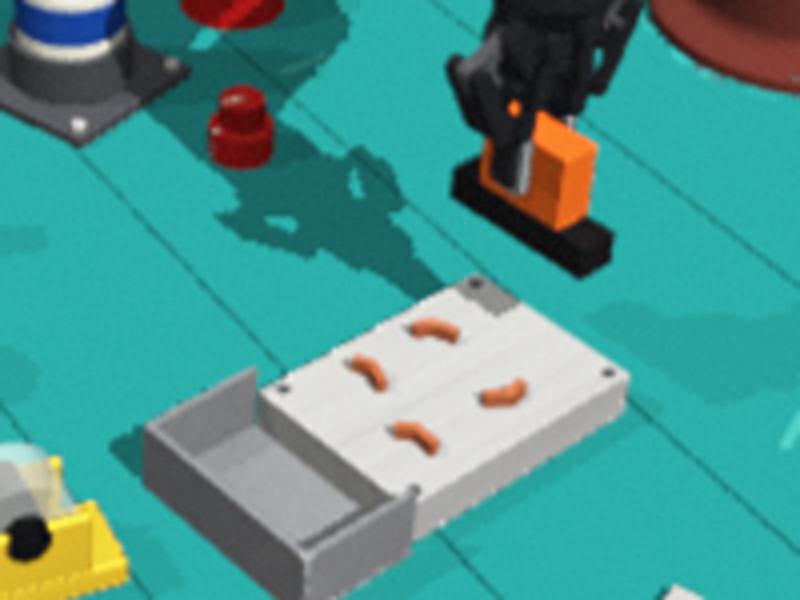

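The wrist view shows the scraper held, with the blade end at (322,178). The plate corners are at (301,134), (554,134) and (526,292), and the four chips are undisturbed.

```bash
python3 - <<'E'
from h import *
C=cam("wrist"); lift=.131-.0338
c=dict(nl=(300.5,133.5),fl=(554,134),fr=(525.5,292.5))
P={k:back(C,p,.03)[:2] for k,p in c.items()}
e=P['fl']-P['nl']; yaw=np.arctan2(e[1],e[0]); print("yaw",yaw,np.linalg.norm(e), "wid",np.linalg.norm(P['fl']-P['fr']))
w=P['fr']-P['fl']; print("yaw2",np.arctan2(w[1],w[0])+np.pi/2)
yaw=.167; ex=np.array([np.cos(yaw),np.sin(yaw)]); ey=np.array([-ex[1],ex[0]])
O=(P['fl']+P['fr'])/2-.08*ex; O2=P['nl']+.095*ex-.06*ey; print("origin",O,O2)
O=(O+O2)/2
S=lambda p:((p-O)@ex*1000,(p-O)@ey*1000)
for p in [(386,173),(424,183),(492,166),(500,203),(465,240),(458,275),(377,246),(395,274)]: print(p,np.round(S(back(C,p,.034)[:2])))
B=[back(C,p,lift+.022)[:2] for p in [(295.5,177.5),(350,177)]]; print("blade end",[np.round(S(b),1) for b in B]," tcp",np.round(S(manip.state()["tool_pos"][:2]),1))
E
```

```text
yaw 0.1632488112026998 0.17259841212359994 wid 0.11977222017145595
yaw2 0.18626061360377988
origin [0.49662863 0.23324506] [0.49777384 0.23396793]
(386, 173) [-35.  34.]
(424, 183) [-8. 27.]
(492, 166) [37. 39.]
(500, 203) [47. 13.]
(465, 240) [ 26. -15.]
(458, 275) [ 24. -43.]
(377, 246) [-39. -20.]
(395, 274) [-24. -42.]
blade end [array([-91.7,  43.2]), array([-67.3,  43.3])]  tcp [-80.4 -13.1]
```

Request:
servo_tool(
  twist=[
    [0, 0, 0],
    [0, 0, 0],
    [0, 0, 0],
    [0, 0, 0],
  ],
  xyz=[
    [-0.1, 0.5, -1],
    [0, 0, -3],
    [0, 0, -2.4],
    [0, 0, 0],
  ],
  fingers=[0, 0, 0, 0],
)

```text
time: 5.58
tool_pos: [0.4193, 0.2107, 0.0661]
tool_rot: [0.703, -0.057, 0.706, 0.056]
contact_force: [0.2, 0.7, -2.0]
gripper_width: 0.299
```

```bash
python3 - <<'E'
from h import *
st=manip.state(); im=vision.grab_frame("wrist"); cv2.imwrite("pics/w3.png",im[:,:,::-1])
print(st["tool_pos"],st["contact_force"])
im=vision.grab_frame("scene"); crop(im,340,500,210,330,5,"s3.png")
E
```

```text
[0.41926594 0.21070511 0.06613674] [ 0.17863014  0.66311624 -2.04086739]
```

View pics/s3.png

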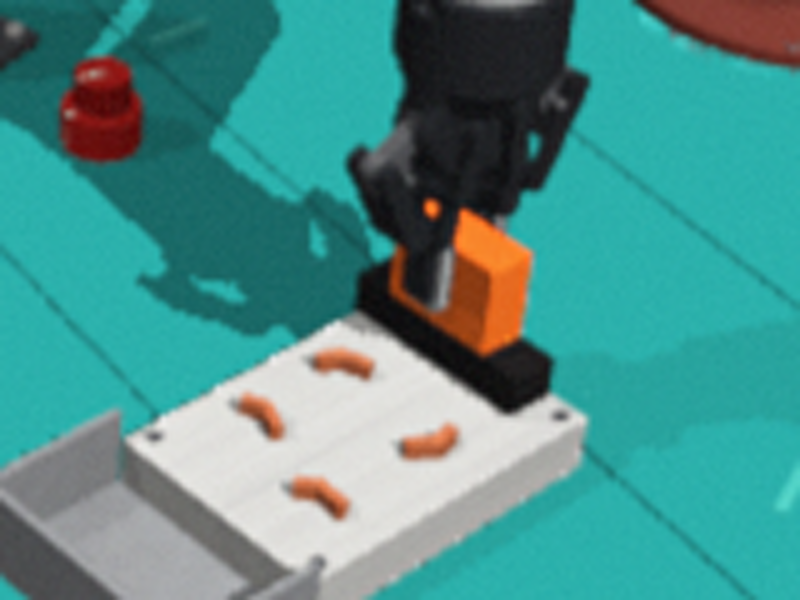

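View pics/w3.png

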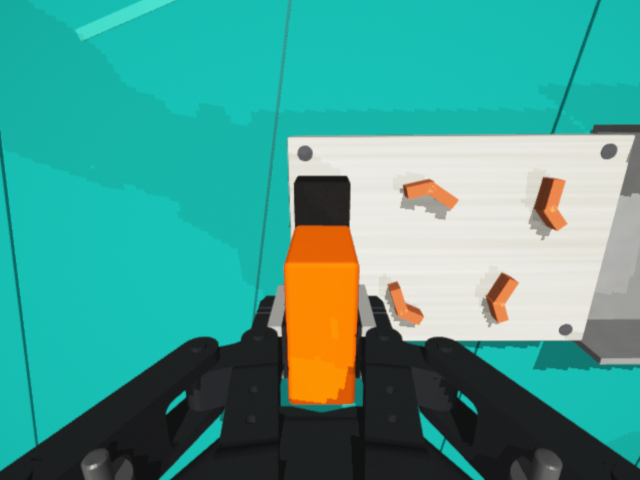

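```bash
python3 - <<'E'
from h import *
C=cam("wrist"); st=manip.state(); print(st["tool_pos"],st["joint_vel"].round(3))
yaw=.167; ex=np.array([np.cos(yaw),np.sin(yaw)]); ey=np.array([-ex[1],ex[0]])
P={k:back(C,p,.03)[:2] for k,p in dict(nl=(288.5,137),fl=(634,136),fr=(583,341)).items()}
e=P['fl']-P['nl'];print(np.arctan2(e[1],e[0]),np.linalg.norm(e))
O=(P['fl']+P['fr'])/2-.08*ex; O2=P['nl']+.095*ex-.06*ey; print(O,O2); O=(O+O2)/2
for p in [(295.5,177.5),(350,177)]: 
  b=back(C,p,.0543)[:2]; print((b-O)@ex,(b-O)@ey)
print((st["tool_pos"][:2]-O)@ex,(st["tool_pos"][:2]-O)@ey)
E
```

```text
[0.42013462 0.21131832 0.06793255] [ 0.007 -0.014 -0.009 -0.001  0.     0.001]
0.16412034573312181 0.17390663437586348
[0.49581883 0.23666457] [0.49589109 0.23731198]
-0.09008860129464037 0.043410086914295695
-0.06547913503491853 0.043499272551759983
-0.07893389000683526 -0.012726236112446974
```

Request:
servo_tool(
  twist=[
    [0, 0, 0],
    [0, 0, 0],
    [0, 0, 0],
    [0, 0, 0],
  ],
  xyz=[
    [-0.1, 0.5, -0.2],
    [0, 0, 0],
    [0, 0, 0],
    [0, 0, 0],
  ],
  fingers=[0, 0, 0, 0],
)

```text
time: 6.18
tool_pos: [0.4189, 0.2172, 0.0665]
tool_rot: [0.705, -0.057, 0.705, 0.057]
contact_force: [-0.6, 0.1, -2.3]
gripper_width: 0.299
```

Request:
servo_tool(
  twist=[
    [0, 0, 0],
  ],
  xyz=[
    [0, 0, 0],
  ],
  fingers=[0],
)

```text
time: 6.3
tool_pos: [0.4189, 0.2171, 0.0664]
tool_rot: [0.705, -0.057, 0.705, 0.057]
contact_force: [0.2, 0.3, -2.6]
gripper_width: 0.294
```

Request:
servo_tool(
  twist=[
    [0, 0, 0],
    [0, 0, 0],
    [0, 0, 0],
  ],
  xyz=[
    [0, 0, -0.15],
    [0, 0, 0],
    [0, 0, 0],
  ],
  fingers=[0, 0, 0],
)

```text
time: 6.68
tool_pos: [0.4188, 0.2171, 0.0647]
tool_rot: [0.705, -0.057, 0.705, 0.057]
contact_force: [0.1, 0.1, -1.7]
gripper_width: 0.296
```

```bash
python3 - <<'E'
from h import *
st=manip.state(); print(st["tool_pos"],st["contact_force"]); im=vision.grab_frame("scene"); crop(im,390,470,240,300,8,"s4.png")
E
```

```text
[0.41882487 0.21705944 0.06472537] [ 0.11245692  0.10652011 -1.69353476]
```

View pics/s4.png

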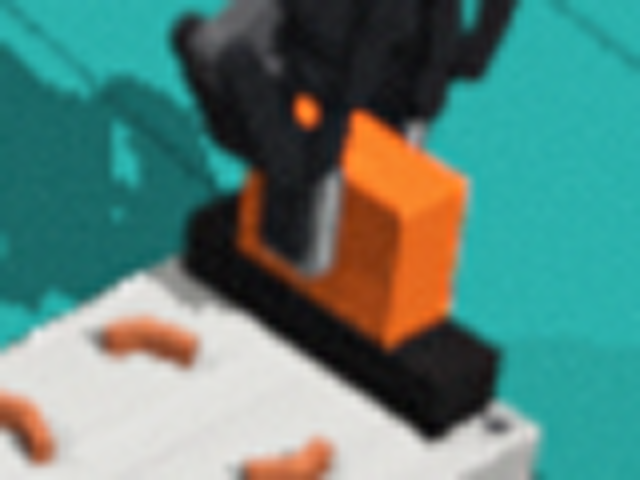

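Request:
servo_tool(
  twist=[
    [0, 0, 0],
    [0, 0, 0],
    [0, 0, 0],
    [0, 0, 0],
    [0, 0, 0],
    [0, 0, 0],
    [0, 0, 0],
    [0, 0, 0],
  ],
  xyz=[
    [0.8, 0.13, -0.05],
    [1.0, 0.17, 0],
    [1.0, 0.17, 0],
    [1.0, 0.17, 0],
    [1.0, 0.17, 0],
    [1.0, 0.17, 0],
    [1.0, 0.17, 0],
    [1.0, 0.17, 0],
  ],
  fingers=[0, 0, 0, 0, 0, 0, 0, 0],
)

```text
time: 7.72
tool_pos: [0.4975, 0.2304, 0.0642]
tool_rot: [0.705, -0.057, 0.705, 0.057]
contact_force: [0.5, 0.7, -1.9]
gripper_width: 0.296
```

```bash
python3 - <<'E'
from h import *
st=manip.state(); print(st["tool_pos"],st["contact_force"]); im=vision.grab_frame("wrist"); cv2.imwrite("pics/w5.png",im[:,:,::-1])
E
```

```text
[0.49750875 0.23038935 0.06424986] [ 0.47264447  0.69755431 -1.93234537]
```

View pics/w5.png

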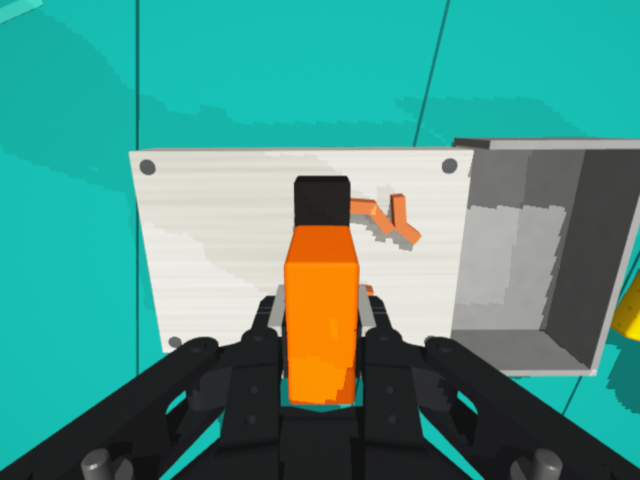

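Request:
servo_tool(
  twist=[
    [0, 0, 0],
    [0, 0, 0],
    [0, 0, 0],
    [0, 0, 0],
    [0, 0, 0],
    [0, 0, 0],
    [0, 0, 0],
    [0, 0, 0],
  ],
  xyz=[
    [1.0, 0.17, 0],
    [1.0, 0.17, 0],
    [1.0, 0.17, 0],
    [1.0, 0.17, 0],
    [1.0, 0.17, 0],
    [1.0, 0.17, 0],
    [1.0, 0.17, 0],
    [1.0, 0.17, 0],
  ],
  fingers=[0, 0, 0, 0, 0, 0, 0, 0],
)

```text
time: 8.78
tool_pos: [0.5776, 0.244, 0.0643]
tool_rot: [0.705, -0.057, 0.705, 0.057]
contact_force: [0.0, -0.3, -1.9]
gripper_width: 0.298
```

Request:
servo_tool(
  twist=[
    [0, 0, 0],
    [0, 0, 0],
    [0, 0, 0],
  ],
  xyz=[
    [1.0, 0.17, 0],
    [0.8, 0.13, 0],
    [0, 0, 0],
  ],
  fingers=[0, 0, 0],
)

```text
time: 9.15
tool_pos: [0.5955, 0.2469, 0.0644]
tool_rot: [0.705, -0.057, 0.705, 0.057]
contact_force: [-0.9, 0.2, -2.8]
gripper_width: 0.292
```

```bash
python3 - <<'E'
from h import *
st=manip.state(); print(st["tool_pos"],st["contact_force"]); im=vision.grab_frame("wrist"); cv2.imwrite("pics/w6.png",im[:,:,::-1])
im=vision.grab_frame("scene"); crop(im,320,480,210,360,4,"s6.png")
E
```

```text
[0.59547887 0.24693185 0.06437104] [-0.89515518  0.18113616 -2.84516292]
```

View pics/w6.png

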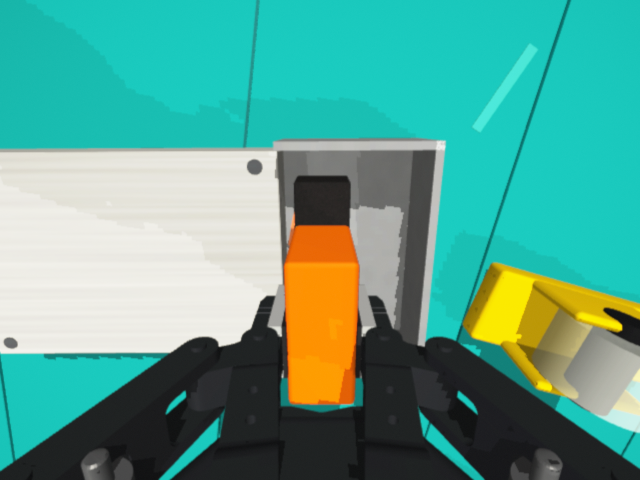

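View pics/s6.png

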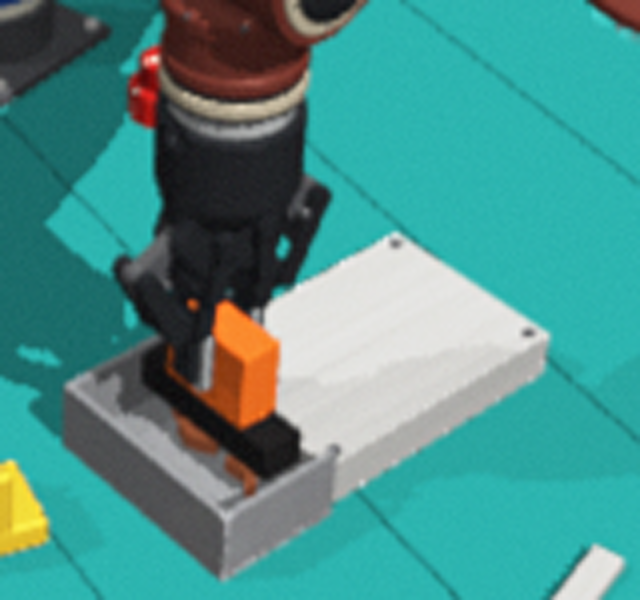

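Request:
servo_tool(
  twist=[
    [0, 0, 0],
    [0, 0, 0],
    [0, 0, 0],
    [0, 0, 0],
    [0, 0, 0],
    [0, 0, 0],
    [0, 0, 0],
  ],
  xyz=[
    [0, 0, 2],
    [0, 0, 3],
    [0, 0, 3],
    [-0.6, -5, 0],
    [-0.6, -5, 0],
    [0, 0, 0],
    [0, 0, 0],
  ],
  fingers=[0, 0, 0, 0, 0, 0, 0],
)

```text
time: 10.12
tool_pos: [0.5832, 0.147, 0.1457]
tool_rot: [0.705, -0.057, 0.704, 0.057]
contact_force: [0.3, -0.0, -2.7]
gripper_width: 0.297
```

```bash
python3 - <<'E'
from h import *
st=manip.state(); print(st["tool_pos"],st["contact_force"]); im=vision.grab_frame("wrist"); cv2.imwrite("pics/w7.png",im[:,:,::-1])
im=vision.grab_frame("scene"); crop(im,320,480,210,360,4,"s7.png")
E
```

```text
[0.58324266 0.14704792 0.14574256] [ 0.25740645 -0.02404551 -2.68273606]
```

View pics/w7.png

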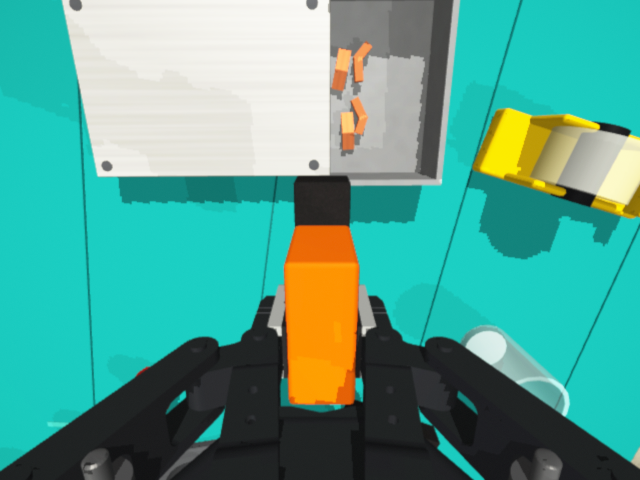

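View pics/s7.png

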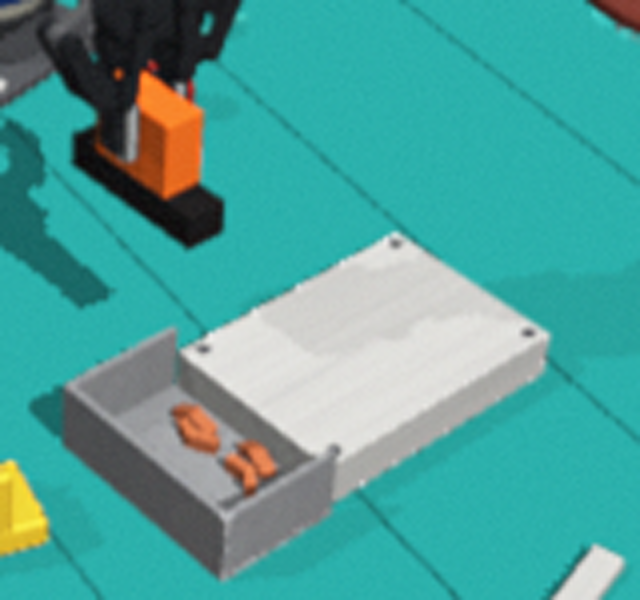

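```bash
python3 - <<'E'
from h import *
im=cv2.imread("pics/w7.png")[:,:,::-1]; crop(im,310,390,20,170,5,"c7.png")
C=cam("wrist"); yaw=.167; ex=np.array([np.cos(yaw),np.sin(yaw)]); ey=np.array([-ex[1],ex[0]])
O=np.array([.4963,.2355])
for p in [(331,60),(343,68),(362,62),(359,117),(348,131)]:
  for z in ([.03] if p[0]==331 else [.006,.015]):
    b=back(C,p,z)[:2]; print(p,z,(b-O)@ex,(b-O)@ey)
E
```

```text
(331, 60) 0.03 0.07825960632969241 0.01985695364429453
(343, 68) 0.006 0.08788191753087761 0.018460676473375695
(343, 68) 0.015 0.0873497593515589 0.01713398399682317
(362, 62) 0.006 0.10190176782416296 0.022457163101653806
(362, 62) 0.015 0.10091971730081567 0.021002224695261605
(359, 117) 0.006 0.1008670522142637 -0.01605995535737568
(359, 117) 0.015 0.09991820537151232 -0.016278892212662793
(348, 131) 0.006 0.09255103205732441 -0.0264193291719051
(348, 131) 0.015 0.09186904354209635 -0.026305837158795524
```

View pics/c7.png

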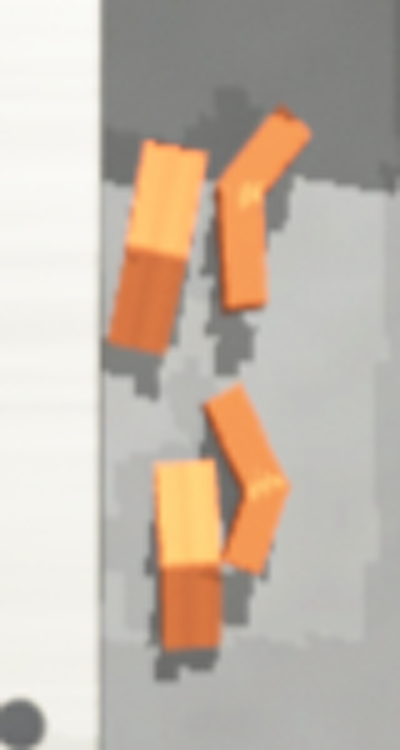

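All four chips are in the trough at station x ≈ 87–102 mm: two lie flat and two are on their sides. I'll put the scraper back on its original spot.

Request:
servo_tool(
  twist=[
    [0, 0, 0],
    [0, 0, 0],
    [0, 0, 0],
    [0, 0, 0],
    [0, 0, 0],
    [0, 0, 0],
    [0, 0, 0],
    [0, 0, 0],
  ],
  xyz=[
    [-0.5, -5, 0],
    [-0.5, -5, 0],
    [-0.5, -5.3, 0],
    [0, 0, -4],
    [0, 0, -4],
    [0, 0, -2],
    [0, 0, -0.8],
    [0, 0, 0],
  ],
  fingers=[0, 0, 0, 0, 0, 0, 0, 0],
)

```text
time: 11.22
tool_pos: [0.5685, -0.0057, 0.0369]
tool_rot: [0.705, -0.058, 0.705, 0.057]
contact_force: [0.1, 0.4, -2.3]
gripper_width: 0.298
```

Request:
servo_tool(
  twist=[
    [0, 0, 0],
    [0, 0, 0],
  ],
  xyz=[
    [0, 0, -0.2],
    [0, 0, 0],
  ],
  fingers=[0, 0],
)

```text
time: 11.48
tool_pos: [0.5687, -0.0062, 0.0354]
tool_rot: [0.705, -0.057, 0.704, 0.057]
contact_force: [-0.5, 0.1, -2.4]
gripper_width: 0.295
```

Request:
servo_tool(
  twist=[
    [0, 0, 0],
    [0, 0, 0],
    [0, 0, 0],
  ],
  xyz=[
    [0, 0, -0.1],
    [0, 0, -0.1],
    [0, 0, 0],
  ],
  fingers=[0, 0, 0],
)

```text
time: 11.85
tool_pos: [0.5685, -0.0062, 0.0337]
tool_rot: [0.705, -0.057, 0.705, 0.057]
contact_force: [-2.2, 0.4, 4.9]
gripper_width: 0.297
```

Contact with the bench, so I release.

Request:
servo_tool(
  twist=[
    [0, 0, 0],
    [0, 0, 0],
    [0, 0, 0],
    [0, 0, 0],
    [0, 0, 0],
    [0, 0, 0],
    [0, 0, 0],
    [0, 0, 0],
  ],
  xyz=[
    [0, 0, 0],
    [0, 0, 0],
    [0, 0, 0],
    [0, 0, 0],
    [0, 0, 3],
    [0, 0, 5],
    [0, 0, 5],
    [0, 0, 5],
  ],
  fingers=[1, 1, 1, 1, 1, 1, 1, 1],
)

```text
time: 12.85
tool_pos: [0.5677, -0.0061, 0.2138]
tool_rot: [0.705, -0.057, 0.705, 0.057]
contact_force: [-0.0, -0.3, 0.0]
gripper_width: 1.001
```

```bash
python3 - <<'E'
from h import *
st=manip.state(); print(st["time"],st["tool_pos"],st["contact_force"],st["joint_pos"].round(2)); im=vision.grab_frame("wrist"); cv2.imwrite("pics/w8.png",im[:,:,::-1])
E
```

```text
12.85 [ 0.56765328 -0.00611482  0.21378873] [-0.024118   -0.26953341  0.04354018] [-0.14 -0.07  1.77 -0.    1.45 -0.3 ]
```

View pics/w8.png

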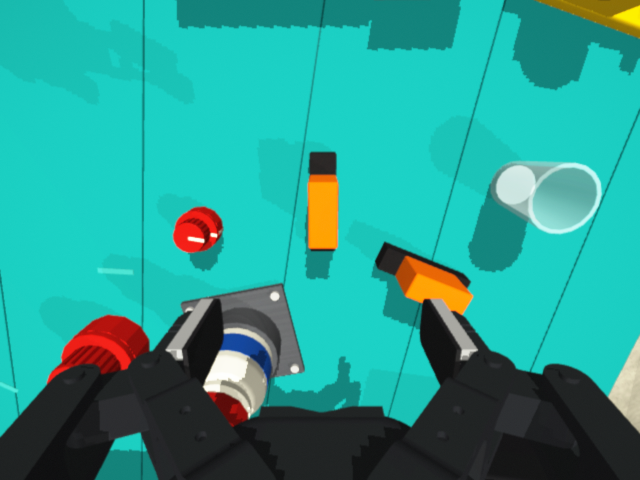

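The scraper stands upright and free at (322,200). Next I go to the bottle.

Request:
servo_tool(
  twist=[
    [0, 0, 0],
    [0, 0, 0],
    [0, 0, 0],
    [0, 0, 0],
    [0, 0, 0],
    [0, 0, 0],
  ],
  xyz=[
    [0, 0, 5],
    [-2, -5, 0.5],
    [-2.5, -6, 0],
    [-2.3, -6.8, 0],
    [0, 0, 0],
    [0, 0, 0],
  ],
  fingers=[1, 1, 1, 1, 1, 1],
)

```text
time: 13.65
tool_pos: [0.5038, -0.1728, 0.2671]
tool_rot: [0.705, -0.057, 0.705, 0.057]
contact_force: [-0.7, 0.6, -0.0]
gripper_width: 1.0
```

```bash
python3 - <<'E'
from h import *
st=manip.state(); print(st["time"],st["tool_pos"],st["contact_force"]); im=vision.grab_frame("wrist"); cv2.imwrite("pics/w9.png",im[:,:,::-1])
crop(im,240,400,150,270,5,"c9.png")
vision.grab_frame("top"); im=vision.grab_frame("top"); crop(im,195,355,190,310,5,"t9.png")
E
```

```text
13.65 [ 0.50383355 -0.1728499   0.26705166] [-0.72920606  0.57119209 -0.01987899]
```

View pics/w9.png

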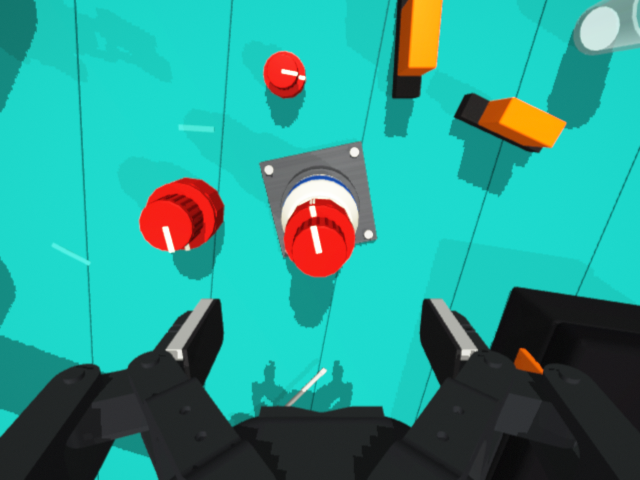

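View pics/c9.png

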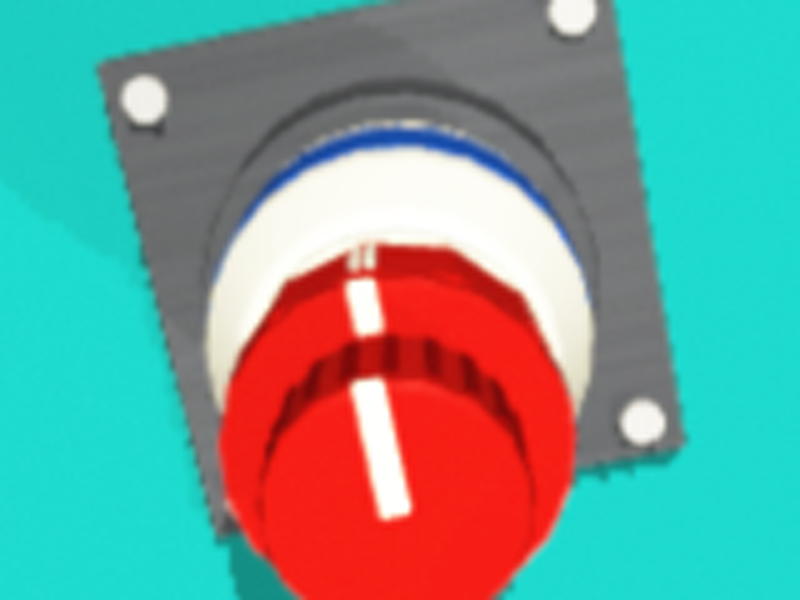

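View pics/t9.png

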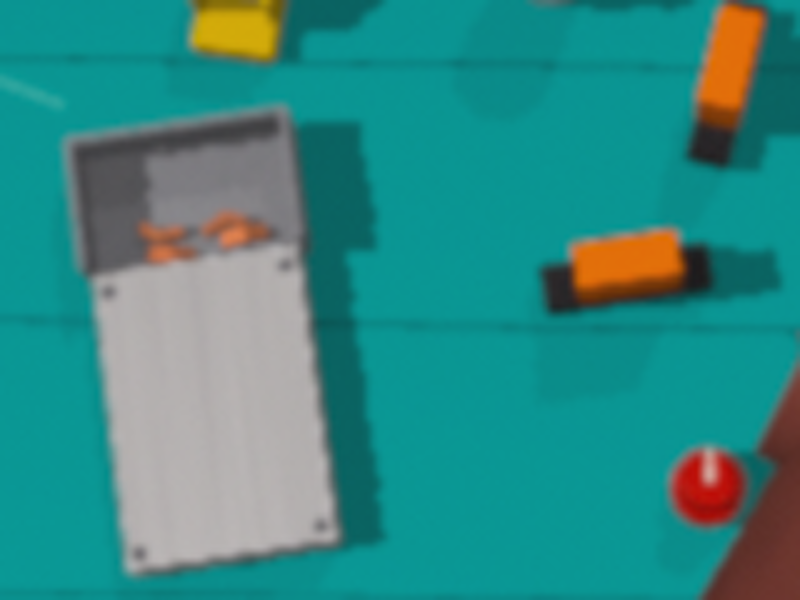

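```bash
python3 - <<'E'
from h import *
im=cv2.imread("pics/w9.png")[:,:,::-1]; crop(im,275,365,190,290,6,"c10.png")
E
```

```text
(no output)
```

View pics/c10.png

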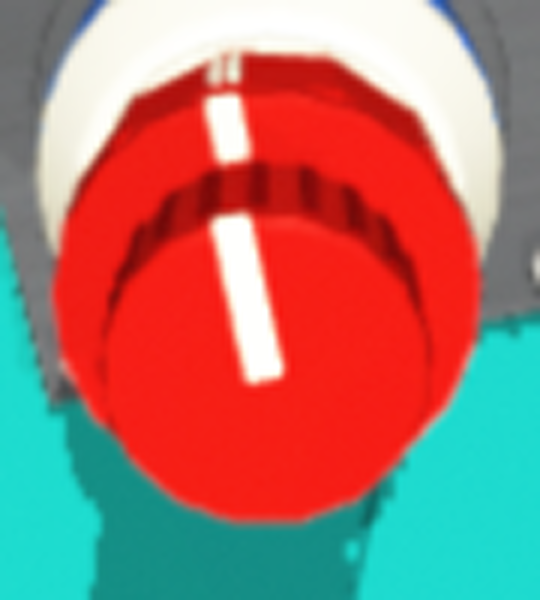

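```bash
python3 - <<'E'
from h import *
C=cam("wrist"); t=manip.state()["tool_pos"]; u=lambda p:(p[0]/6+275-.4,p[1]/6+190-.4)
p=back(C,u((269,368)),.1795); print(p, p-t)
l=back(C,u((56,300)),.1525);r=back(C,u((480,300)),.1525); print((l+r)/2,np.linalg.norm(l-r))
l=back(C,u((106,368)),.1795);r=back(C,u((432,368)),.1795); print(np.linalg.norm(l-r))
E
```

```text
[ 0.5042085  -0.17849441  0.1795    ] [-4.37657098e-05 -6.72392334e-03 -8.76223478e-02]
[ 0.50400888 -0.17898673  0.1525    ] 0.055809365651321996
0.038797964421934374
```

Request:
servo_tool(
  twist=[
    [0, 0, 0],
    [0, 0, 0],
    [0, 0, 0],
    [0, 0, 0],
    [0, 0, 0],
    [0, 0, 0],
    [0, 0, 0],
  ],
  xyz=[
    [0, -0.6, 0],
    [0, 0, -3],
    [0, 0, -4],
    [0, 0, -3],
    [0, 0, -1.1],
    [0, 0, 0],
    [0, 0, 0],
  ],
  fingers=[1, 1, 1, 1, 1, 1, 1],
)

```text
time: 14.68
tool_pos: [0.5049, -0.1794, 0.1582]
tool_rot: [0.706, -0.058, 0.704, 0.057]
contact_force: [0.0, 0.1, 0.0]
gripper_width: 1.001
```

```bash
python3 - <<'E'
from h import *
st=manip.state(); print(st["time"],st["tool_pos"],st["contact_force"]); im=vision.grab_frame("wrist"); cv2.imwrite("pics/w11.png",im[:,:,::-1])
im=vision.grab_frame("scene"); crop(im,270,370,120,240,5,"s11.png")
E
```

```text
14.675 [ 0.50489439 -0.17943438  0.15815934] [0.0277878  0.11704356 0.04432676]
```

View pics/w11.png

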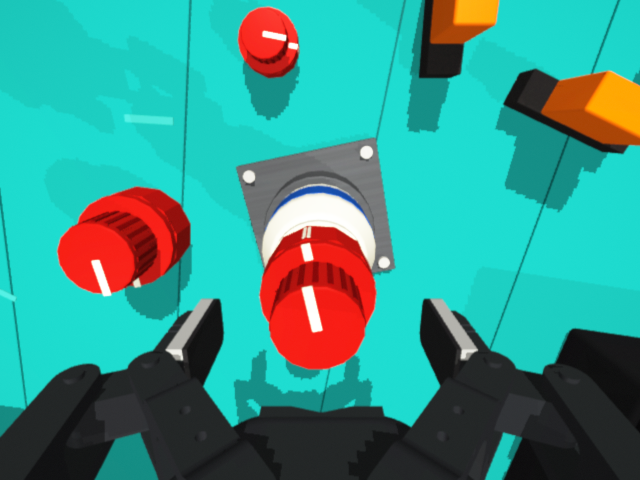

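View pics/s11.png

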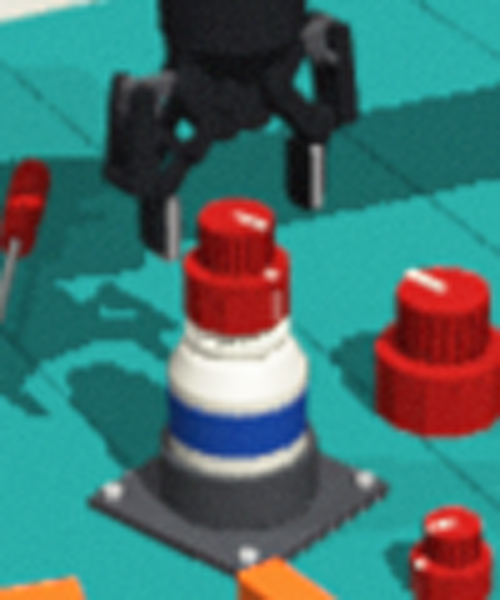

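```bash
python3 - <<'E'
from h import *
C=cam("wrist"); s=manip.state(); t=s["tool_pos"]; print(t)
print(back(C,(317.3,369),.1795)-t)  # near rim
for r in (322,327,332): print(r,back(C,(317.3,r),.1795)-t)
l=back(C,(268.5,325),.1795);r=back(C,(366,325),.1795);print(np.linalg.norm(l-r))
E
```

```text
[ 0.50478651 -0.17945406  0.15810129]
[ 0.0016153  -0.01927901  0.02139871]
322 [-0.00199042  0.00310096  0.02139871]
327 [-0.0016235   0.0008236   0.02139871]
332 [-0.00125277 -0.00147745  0.02139871]
0.039235590411942946
```

Request:
servo_tool(
  twist=[
    [0, 0, 0],
    [0, 0, 0],
    [0, 0, 0],
    [0, 0, 0],
    [0, 0, 0],
    [0, 0, 0],
    [0, 0, 0],
  ],
  xyz=[
    [-0.1, 0.05, -0.3],
    [0, 0, 0],
    [0, 0, 0],
    [0, 0, 0],
    [0, 0, 0],
    [0, 0, 0],
    [0, 0, 0],
  ],
  fingers=[1, 1, 0, 0, 0, 0, 0],
)

```text
time: 15.65
tool_pos: [0.5029, -0.1785, 0.1537]
tool_rot: [0.705, -0.057, 0.705, 0.057]
contact_force: [0.1, 0.3, 3.2]
gripper_width: 0.447
```

```bash
python3 - <<'E'
from h import *
st=manip.state(); print(st["time"],st["tool_pos"],st["contact_force"],st["gripper_width"]); im=vision.grab_frame("wrist"); cv2.imwrite("pics/w12.png",im[:,:,::-1])
im=vision.grab_frame("scene"); crop(im,270,370,120,240,5,"s12.png")
E
```

```text
15.65 [ 0.5029139  -0.17853055  0.15369777] [0.08233134 0.27481491 3.18663903] 0.44691328289007554
```

View pics/s12.png

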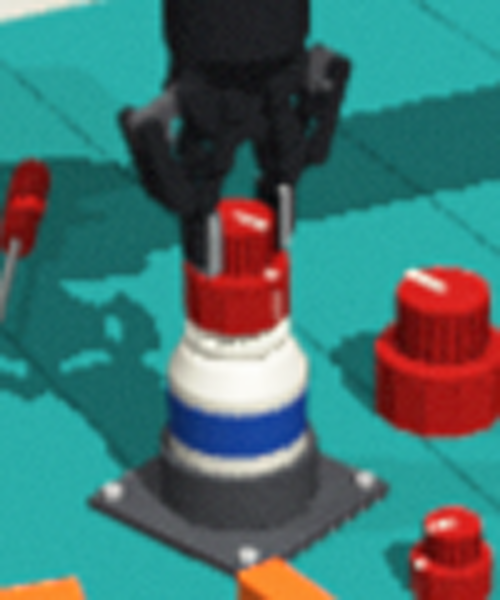

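Request:
servo_tool(
  twist=[
    [0, 0, 0],
    [0, 0, 0],
    [0, 0, 0],
    [0, 0, 0],
    [0, 0, 0],
  ],
  xyz=[
    [0, 0, -0.3],
    [0, 0, -0.3],
    [0, 0, -0.3],
    [0, 0, 0],
    [0, 0, 0],
  ],
  fingers=[0, 0, 0, 0, 0],
)

```text
time: 16.38
tool_pos: [0.503, -0.1786, 0.1456]
tool_rot: [0.705, -0.057, 0.705, 0.057]
contact_force: [-4.1, 1.3, 8.5]
gripper_width: 0.449
```

Request:
servo_tool(
  twist=[
    [0, 0, 0],
    [0, 0, 0],
    [0, 0, 0],
  ],
  xyz=[
    [0, 0, -0.15],
    [0, 0, 0],
    [0, 0, 0],
  ],
  fingers=[0, 0, 0],
)

```text
time: 16.75
tool_pos: [0.503, -0.1786, 0.1449]
tool_rot: [0.705, -0.057, 0.705, 0.057]
contact_force: [-5.7, 3.2, 12.1]
gripper_width: 0.452
```

Request:
servo_tool(
  twist=[
    [0, 0, 0.12],
    [0, 0, 0.13],
    [0, 0, 0.13],
    [0, 0, 0.13],
    [0, 0, 0],
  ],
  xyz=[
    [0, 0, -0.05],
    [0, 0, 0],
    [0, 0, 0],
    [0, 0, 0],
    [0, 0, 0],
  ],
  fingers=[0, 0, 0, 0, 0],
)

```text
time: 17.38
tool_pos: [0.5042, -0.179, 0.1449]
tool_rot: [0.668, -0.234, 0.667, 0.233]
contact_force: [-2.7, 2.7, 11.5]
gripper_width: 0.449
```

```bash
python3 - <<'E'
from h import *
st=manip.state(); M=rq(st["tool_rot"]).as_matrix(); print(st["time"],st["tool_pos"],np.arctan2(M[1,2],M[0,2]),st["contact_force"],st["ft_torque"],st["gripper_width"])
im=vision.grab_frame("wrist"); crop(im,220,420,180,380,3,"w13.png")
im=vision.grab_frame("scene"); crop(im,270,370,120,240,5,"s13.png")
E
```

```text
17.375 [ 0.50415075 -0.17897998  0.14492402] 0.6731008045647224 [-2.69674841  2.72472715 11.53112256] [0.38361669 0.5134159  0.11483294] 0.4491136379590295
```

View pics/s13.png

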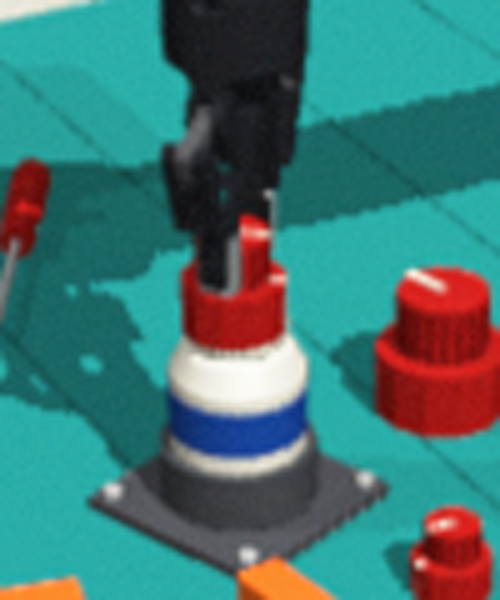

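View pics/w13.png

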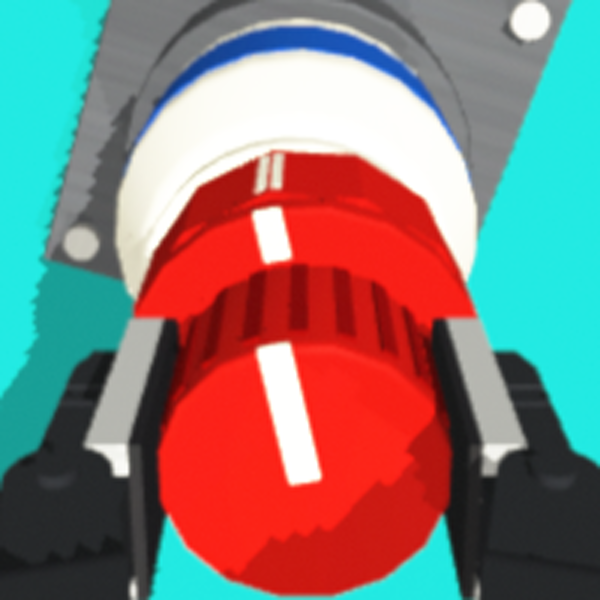

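The cap is turning with the gripper: the mark keeps its place in the wrist view and the bottle base has rotated under it. I continue to 72°.

Request:
servo_tool(
  twist=[
    [0, 0, 0.125],
    [0, 0, 0.125],
    [0, 0, 0.125],
    [0, 0, 0.125],
    [0, 0, 0.125],
    [0, 0, 0.125],
    [0, 0, 0],
    [0, 0, 0],
  ],
  xyz=[
    [0, 0, 0],
    [0, 0, 0],
    [0, 0, 0],
    [0, 0, 0],
    [0, 0, 0],
    [0, 0, 0],
    [0, 0, 0],
    [0, 0, 0],
  ],
  fingers=[0, 0, 0, 0, 0, 0, 0, 0],
)

```text
time: 18.48
tool_pos: [0.503, -0.1797, 0.1451]
tool_rot: [0.535, -0.462, 0.536, 0.461]
contact_force: [-7.4, -0.4, 14.5]
gripper_width: 0.451
```

```bash
python3 - <<'E'
from h import *
st=manip.state(); M=rq(st["tool_rot"]).as_matrix(); print(st["time"],st["tool_pos"],np.arctan2(M[1,2],M[0,2]),st["contact_force"],st["gripper_width"])
im=vision.grab_frame("wrist"); crop(im,220,420,180,380,3,"w14.png")
E
```

```text
18.475 [ 0.50301196 -0.17967561  0.14505372] 1.4225947660700398 [-7.36294914 -0.43482827 14.52506185] 0.4510258513417566
```

View pics/w14.png

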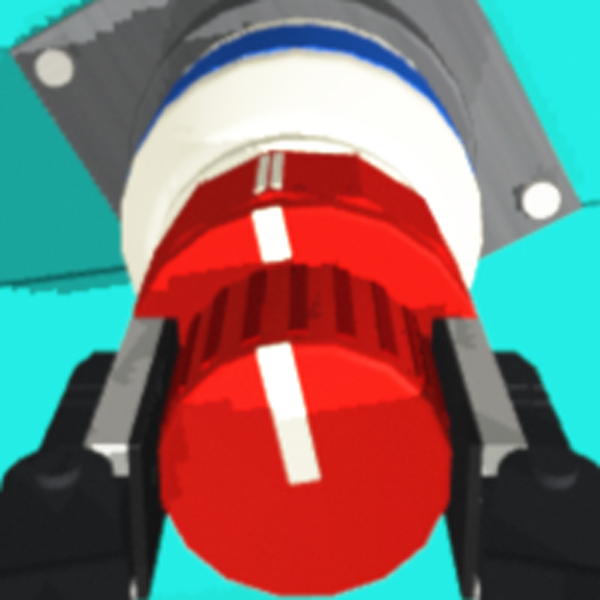

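Request:
servo_tool(
  twist=[
    [0, 0, 0],
    [0, 0, 0],
    [0, 0, 0],
    [0, 0, 0],
    [0, 0, 0],
    [0, 0, 0],
    [0, 0, 0],
    [0, 0, 0],
  ],
  xyz=[
    [0, 0, 0.7],
    [0, 0, 0.8],
    [0, 0, 1.0],
    [0, 0, 1.5],
    [0, 0, 2],
    [0, 0, 2],
    [0, 0, 1.2],
    [0, 0, 0],
  ],
  fingers=[0, 0, 0, 0, 0, 0, 0, 0],
)

```text
time: 19.52
tool_pos: [0.5035, -0.1788, 0.2361]
tool_rot: [0.536, -0.462, 0.535, 0.461]
contact_force: [0.4, -0.4, -0.0]
gripper_width: 0.451
```

Request:
servo_tool(
  twist=[
    [0, 0, 0],
    [0, 0, 0],
    [0, 0, 0],
  ],
  xyz=[
    [0, 0, 0],
    [0, 0, 0],
    [0, 0, 0],
  ],
  fingers=[0, 0, 0],
)

```text
time: 19.9
tool_pos: [0.5025, -0.1784, 0.2335]
tool_rot: [0.536, -0.461, 0.536, 0.462]
contact_force: [-0.1, 0.2, -0.1]
gripper_width: 0.448
```

```bash
python3 - <<'E'
from h import *
st=manip.state(); print(st["time"],st["tool_pos"],st["contact_force"],st["gripper_width"],st["joint_vel"].round(3))
im=vision.grab_frame("wrist"); cv2.imwrite("pics/w15.png",im[:,:,::-1])
im=vision.grab_frame("scene"); cv2.imwrite("pics/s15.png",im[:,:,::-1])
im=vision.grab_frame("top"); crop(im,195,355,190,310,5,"t15.png")
E
```

```text
19.9 [ 0.50249757 -0.17836939  0.23350974] [-0.13334512  0.18247805 -0.14901079] 0.4481694091232175 [-0.001 -0.001 -0.005  0.001  0.002 -0.001]
```

View pics/w15.png

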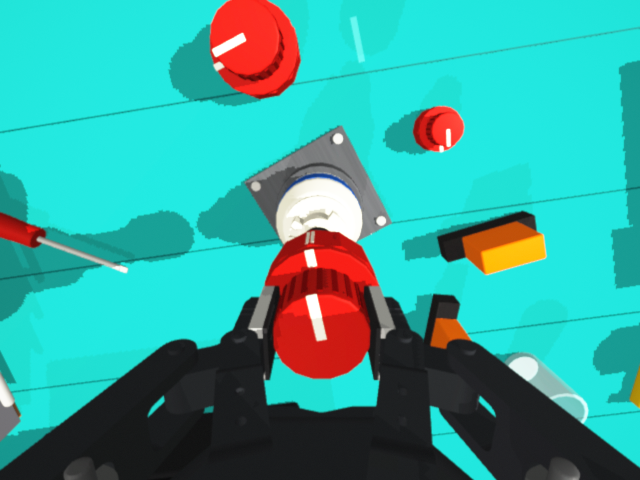

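View pics/s15.png

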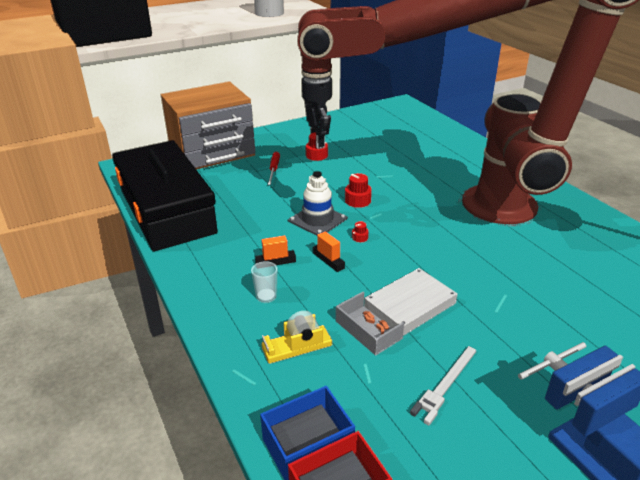

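View pics/t15.png

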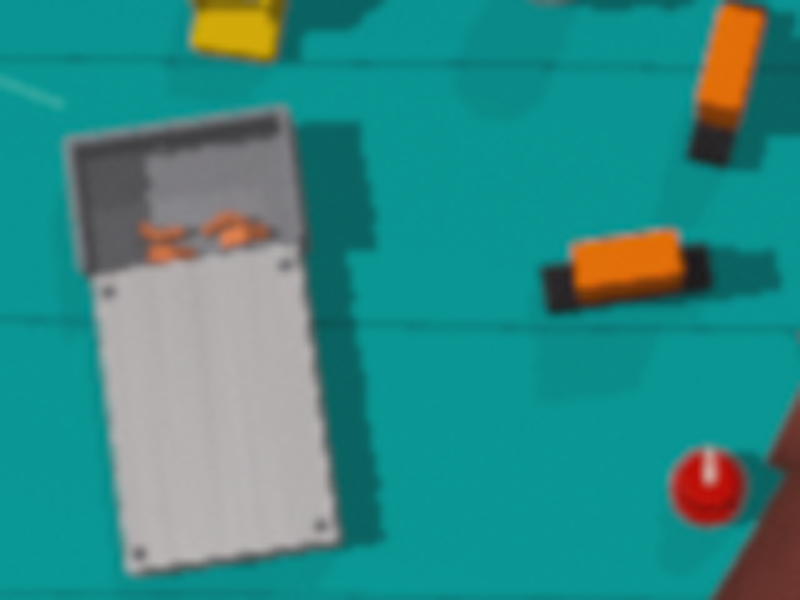

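The cap is held about 80 mm above its locked height at (317,150) in the scene view, upright and clear of the neck. The chips are in the trough, the scraper is standing, and the other items are where they were. I'll hand the job in.

```bash
python3 -c "
from plant import job
print(job.job_done())"
```

```text
the job is handed in; nothing more can be done
None
```

I finished the job and handed it in at about 20 s on the robot's clock; the hand-in gives no verdict.

- **Chips:** one centred wipe with the scraper nearest the base pushed all four chips into the trough. They lie at roughly station x = 87–102 mm, two flat and two on their sides. The nearest one is about 7 mm past the plate edge by my measurement, with a bias of about 2 mm. The gripper was never seen near a chip.
- **Scraper:** it stands upright and released on its original spot, clear of the plate.
- **Cap:** I pressed it down about 8.8 mm, to what looked like the hard bottom (12–15 N), then turned it 72° anticlockwise while pressed. It came free and I lifted it straight up.
- **Last checks:** the cap is held upright over the bottle, about 80 mm above its locked height. The grip opening is steady at 0.45, the arm is still, and no force from outside shows.
- **Things to leave alone:** the jar, tape dispenser, screwdriver and spanner look unmoved in the final pictures.

One disagreement: the top camera put the cap about 6 mm from where the wrist camera did. I used the wrist value, and the grasp confirmed it.

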